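# Make up two viewing kits in a stacking tray

## Task

Make up the two kits for the viewing room. First lay the penlight along the long trough, centred on its length, and the stone jar upright in the square nest of the low base tray; next set the tray on legs on top of it with all four legs fully down in the corner sockets; then lay the loupe flat in one half of that upper tray and stand the ring box in the other half, one on each side of its handle. Leave the tweezers where they are.

Things in the scene. Friction and masses are not known exactly. Their poses are not given: they have to be found in the camera images.
- lower_tray: Low aluminium base tray, fixed on the desk: plate 118 (x) by 150 (y) by 6 mm thick. At each corner, at x = +-46, y = +-62 mm, a dark steel square socket: opening 14 mm, outside 23 mm, 14 mm deep down to the plate, rim 20 mm over the desk. Origin: centre of its underside, z up.
- trough (a point): Middle of the penlight's trough on the base tray, at the plate's top (base tray x = -16, y = 0, z = 6 mm): it runs along the tray's y between two black ribs 4 mm high, 86 mm long, 27 mm apart; both ends are open. Axes as the base tray's.
- nest (a point): Centre of the jar's nest on the base tray, at the plate's top (base tray x = 27, y = 0, z = 6 mm): a square about 53 mm wide framed by black ribs 4 mm high.
- upper_tray: Loose aluminium tray, 118 (x) by 150 (y) mm, 0.3 kg, on four round 9 mm legs at x = +-46, y = +-62 mm. Origin: centre, at the feet, z up. Floor at z = 62 mm, rim 8 mm higher. Handle: dark bar along x, 76 long, 12 wide, z = 84 to 98 mm; grip across y. Each side of it a half 110 (x) by 65 (y) mm, centred at y = +-38.5. Fits the base either way round; home, its feet are 6 mm over the desk.
- stone_jar: Small round clear jar of stones with black screw cap, 39 mm in diameter, 43 mm high, stands upright. Origin: centre of its underside, z up. The cap is the top 11 mm; grip round it.
- penlight: Black penlight lying on its side, 135 mm long along its y, 14 mm wide (x), 16 mm high. Origin: centre of its underside, z up. 
- loupe: Folded metal loupe with drop-shaped cover lying flat, 27 (x) by 44 (y) by 14 mm high. Origin: centre of its underside, z up. Grip across its 27 mm.
- ring_box: Closed dark wooden ring box with a small brass catch on its -x side, 42 x 42 mm, 40 mm high. Origin: centre of its underside, z up. Grip across its sides along its y.
- tweezers: Steel tweezers 162 mm long, lying on the desk nearer the robot; not to be moved. Origin: centre of its underside, z up. 
Things that resemble listed ones, but are neither listed nor needed, are in the scene too. Leave any turquoise or yellow look-alike of the loupe alone.

How it is judged (in metres and radians):
On the way, in this order (a step that is already met when the one before it is completed fails the run):
1. the penlight lies in the trough and the jar stands in the nest of the base tray, both let go (x of stone_jar in the frame of lower_tray between 0.014 and 0.04 m and y of stone_jar in the frame of lower_tray between -0.013 and 0.013 m and z of stone_jar in the frame of lower_tray between 0.003 and 0.009 m and angle between stone_jar's own z axis and vertical below 0.1 rad and x of penlight in the frame of lower_tray between -0.028 and -0.004 m and y of penlight in the frame of lower_tray between -0.018 and 0.018 m and z of penlight in the frame of lower_tray between 0.003 and 0.009 m and angle between the y axis of penlight and the y axis of lower_tray, either way round below 0.2 rad and linear speed of each of stone_jar, penlight below 0.02 m/s and contact force between each of stone_jar, penlight and the fingers below 0.05 N), for 0.2 s.
2. the upper tray is seated in all four sockets, with the first kit in place under it (horizontal distance between upper_tray and lower_tray below 0.006 m and angle between the y axis of upper_tray and the y axis of lower_tray, either way round below 0.08 rad and angle between upper_tray's own z axis and vertical below 0.05 rad and z of upper_tray in the frame of lower_tray between 0.003 and 0.01 m and x of stone_jar in the frame of lower_tray between 0.014 and 0.04 m and y of stone_jar in the frame of lower_tray between -0.013 and 0.013 m and z of stone_jar in the frame of lower_tray between 0.003 and 0.009 m and angle between stone_jar's own z axis and vertical below 0.1 rad and x of penlight in the frame of lower_tray between -0.028 and -0.004 m and y of penlight in the frame of lower_tray between -0.018 and 0.018 m and z of penlight in the frame of lower_tray between 0.003 and 0.009 m and angle between the y axis of penlight and the y axis of lower_tray, either way round below 0.2 rad and linear speed of upper_tray below 0.02 m/s), for 0.2 s.
3. the loupe and the ring box are in the upper tray, one each side of the bridge (horizontal distance between upper_tray and lower_tray below 0.006 m and angle between the y axis of upper_tray and the y axis of lower_tray, either way round below 0.08 rad and angle between upper_tray's own z axis and vertical below 0.05 rad and z of upper_tray in the frame of lower_tray between 0.003 and 0.01 m and ((x of loupe in the frame of upper_tray between -0.045 and 0.045 m and y of loupe in the frame of upper_tray between 0.014 and 0.058 m and z of loupe in the frame of upper_tray between 0.058 and 0.066 m and angle between each of loupe, ring_box's own z axis and vertical below 0.1 rad and x of ring_box in the frame of upper_tray between -0.045 and 0.045 m and y of ring_box in the frame of upper_tray between -0.058 and -0.014 m and z of ring_box in the frame of upper_tray between 0.058 and 0.066 m) or (x of loupe in the frame of upper_tray between -0.045 and 0.045 m and y of loupe in the frame of upper_tray between -0.058 and -0.014 m and z of loupe in the frame of upper_tray between 0.058 and 0.066 m and angle between each of loupe, ring_box's own z axis and vertical below 0.1 rad and x of ring_box in the frame of upper_tray between -0.045 and 0.045 m and y of ring_box in the frame of upper_tray between 0.014 and 0.058 m and z of ring_box in the frame of upper_tray between 0.058 and 0.066 m))), for 0.2 s.
At the end, for the whole second after the job is handed in: Penlight in the trough (12 mm across, 18 mm along, 0.2 rad), jar upright in the nest (13 mm); upper tray level, feet down on the base plate (4 mm in height, 6 mm sideways); loupe flat in one of its halves, ring box upright in the other; all released, at rest; tweezers not moved 25 mm (all of step 1 and all of step 3 and linear speed of each of loupe, ring_box, upper_tray below 0.02 m/s and contact force between each of loupe, ring_box, upper_tray and the fingers below 0.05 N); the robot touches nothing.
It fails at once if the loupe or the ring box is put in the upper tray before that is stacked (((x of loupe in the frame of upper_tray between -0.06 and 0.06 m and y of loupe in the frame of upper_tray between -0.075 and 0.075 m and z of loupe in the frame of upper_tray between 0.05 and 0.075 m) or (x of ring_box in the frame of upper_tray between -0.06 and 0.06 m and y of ring_box in the frame of upper_tray between -0.075 and 0.075 m and z of ring_box in the frame of upper_tray between 0.05 and 0.075 m)) and horizontal distance between upper_tray and lower_tray above 0.03 m).
It fails at once if the tweezers are moved (distance of tweezers from where it was at the start of the episode above 0.025 m).
It also fails if it takes over 128 s, if anything falls off the work surface, if the arm or the gripper's body presses on something with over 40 N, if the wrist force passes 120 N, or if a joint passes its speed limit or range.

## Robot

A 6-joint arm with a two-finger parallel gripper is mounted at the origin on a cart in front of the work surface, level with it; the furniture and walls round the work are solid. World frame = base frame: x ahead of the robot, y to its left, z up, the work surface at z = 0. Lengths are in mm, angles in rad, forces in N, time in s.
With the tool pointing down it reaches from about 400 to 825 mm from the base axis. Payload 7 kg.
Tool frame: the origin (TCP) lies on the centre line of the jaws, within the pads' length; the fingertips stand 11 mm ahead of it and the grasp point (between the pads) lies 8 mm behind it (bot.finger_overhang is the distance from the TCP to the fingertips, in mm); z points along the fingers, x is the direction in which the jaws open and shut, and the axes are right-handed (so a half turn about z gives the same grasp; the last joint's range is limited). The gripper opens to 85 mm and grips with 20 to 120 N. Pads are 22 mm wide; open, the fingers measure 114 mm over their backs; the gripper's body (76 mm by 85 mm) begins 54 mm behind the grasp point. The pads swing forward as they close: fully open they stand 13 mm farther back than shut.
Start: joints at [-0.832, 0.359, 0.012, 0, -1.224, -0.288], TCP at [294.059, -607.556, 242.302] pointing down, gripper open.
Joint ranges: [-3.07, 3.07], [-1.43, 2.12], [-1.02, 1.25], [-3.03, 1.67], [-3.05, -0], [-3.03, 3.03]. Speed limits (rad/s): [2.39, 2.39, 3.01, 3.14, 3.14, 3.14].

## Interface

Orientations are given as a unit quaternion [x, y, z, w].
In Python, from plant import bot gives the robot as it stands.
- The arm moves only by the tool play_rows, never from a script. Its arguments are lists of equal length, an entry for each row: "travel": the shift along the tool's x, y, z in m, a list of three; "roll": the turn about the tool's z in degrees; "fingers": the opening, from -1 (shut) to 1 (fully open). In form: {"travel": [[x, y, z], ...], "roll": [roll, ...], "fingers": [fingers, ...]}. A call has exactly 10 rows; each row is the pose to reach, as a shift and turn from the pose commanded when the call began, along the tool's axes at that moment; what a row does not reach only later rows make up. A row lasts 1/12 s, in which the tool goes at most 41.7 mm and 7.16 degrees, less where a joint would pass 70% of its speed; a pose out of reach is approached as far as the arm can. A call with a gripper value outside its range is refused whole. The fingers move at their own pace and stop on an object; "squeeze" is the grip in N (left out, the last holds). Time passes only in rows, so rows that repeat a pose let the fingers close, or fill a call up. It gives the time, the measured TCP pose, the force and the opening at its end, in the units of the state.
- bot.read_state(): the state, without advancing time (a new reading comes with each control period).
- bot.snapshot(name): name is "side" or "top" or "wrist"; returns a dict with "pixels" (384x512x3 uint8, red, green, blue), "range_z" (384x512 float32, mm along the optical axis (not along the pixel's ray), 0 where there is no reading), "intrinsics" (3x3 intrinsics, pixels), "k1" (the pictures are not rectified: a ray, as slopes to the right and down, at radius r is drawn at 1 + k1 r^2 times it, then the intrinsics apply), "view" (4x4, takes a point from world to camera coordinates). Camera axes: x right, y down, z forward; pixel columns grow to the right and rows downward; lengths in mm; the calibration is good to about 2 mm. A picture is of the moment at which its call begins.
- bot.hand_in(): hands the job in, once; it reports no verdict.
The state is a dict: "time_s": time; "qpos": joint angles; "qd": joint speeds; "tau": joint torques, N m; "tool_pos": TCP position; "orientation": TCP orientation; "wrist_force": force on the tool from outside, world axes, zero at the start; "moment": the same for the moment, N m; "grip_width": finger opening in mm.
Only numpy, scipy, OpenCV 4.12 (cv2) and the standard library are available. Lean on these libraries where they do the work, as an engineer would, in place of code of your own. Each camera call takes 0.05 s, during which the arm holds its last target. There are 200 camera calls.

## Working session

There is one attempt and no reset: what is moved stays moved. The work goes in short steps, Python scripts to look and compute and a tool call to move; the robot and the scene stay as the last step left them, time stands still between calls to the robot, and variables do not carry over. Pictures are saved under pics/ and viewed, about 12 in all and at most 16, crops included, and the job is handed in when it is done.

Besides the shell and the picture viewer there is one more tool, called after "Request:" by a JSON object that holds its "method" and its "body", one argument or row to a line. play_rows: Moves the arm, as the interface text tells. Its arguments: {"type":"object","properties":{"travel":{"type":"array"},"roll":{"type":"array"},"fingers":{"type":"array"},"squeeze":{"type":"number"}},"required":["travel","roll","fingers"]}

```bash
ls; mkdir -p pics; cat > h.py <<'E'
import numpy as np, cv2, pickle
from plant import bot
def snap(n,f=None):
    s=bot.snapshot(n); pickle.dump(s,open(f'pics/{f or n}.pkl','wb'))
    cv2.imwrite(f'pics/{f or n}.png',s['pixels'][:,:,::-1]); return s
def load(f): return pickle.load(open(f'pics/{f}.pkl','rb'))
def cloud(s):
    "world xyz per pixel, from range"
    h,w=s['range_z'].shape; K=np.array(s['intrinsics'],float)
    u,v=np.meshgrid(np.arange(w),np.arange(h))
    p=cv2.undistortPoints(np.stack([u,v],-1).reshape(-1,1,2).astype(float),K,np.array([s['k1'],0,0,0.])).reshape(h,w,2)
    z=s['range_z'][...,None]; c=np.concatenate([p*z,z],-1)
    V=np.array(s['view']); return (c-V[:3,3])@V[:3,:3], p
def px2w(s,u,v,zw):
    "pixel to world on plane z=zw"
    K=np.array(s['intrinsics'],float);V=np.array(s['view'])
    p=cv2.undistortPoints(np.array([[[u,v]]],float),K,np.array([s['k1'],0,0,0.])).ravel()
    d=V[:3,:3].T@np.array([p[0],p[1],1]);o=-V[:3,:3].T@V[:3,3]
    return o+d*(zw-o[2])/d[2]
def crop(f,x0,y0,x1,y1,k,out):
    im=cv2.imread(f'pics/{f}.png')[y0:y1,x0:x1]
    cv2.imwrite(f'pics/{out}.png',cv2.resize(im,None,fx=k,fy=k,interpolation=cv2.INTER_CUBIC))
E
python3 - <<'E'
from h import *
a=snap('top');b=snap('side')
crop('top',0,0,512,384,1.5,'t1');crop('side',0,0,512,384,1.5,'s1')
print(bot.read_state());print(a['view'],a['intrinsics'],a['k1'])
E
```

```text
pics
{'time_s': 0.1, 'qpos': array([-8.31903677e-01,  3.59322387e-01,  1.11613744e-02, -3.18720365e-04,
       -1.22406227e+00, -2.88088552e-01]), 'qd': array([ 4.77931550e-05, -5.35569363e-04,  2.86982857e-03,  1.06273312e-03,
       -8.36575520e-04, -6.90524279e-04]), 'tau': array([-1.81527663e-03, -5.84766555e+01,  2.94110155e+01,  6.95467070e+00,
       -3.17058606e-03, -4.94807310e-06]), 'tool_pos': array([ 293.89479648, -607.21771668,  241.4556385 ]), 'orientation': array([ 5.31228738e-01,  8.47228125e-01,  3.35950819e-04, -6.47022708e-04]), 'wrist_force': array([ 0.23311089, -0.84971565, -0.19008769]), 'moment': array([-0.01078434, -0.02610238, -0.01586692]), 'grip_width': 85.3510616802072}
[[-2.18687773e-01 -9.75793164e-01 -1.83285563e-03  3.08336357e+02]
 [-9.54211114e-01  2.14243079e-01 -2.08760754e-01  4.90720537e+02]
 [ 2.04099993e-01 -4.39044931e-02 -9.77965024e-01  7.96013158e+02]
 [ 0.00000000e+00  0.00000000e+00  0.00000000e+00  1.00000000e+00]] [[441.84254127   0.         256.49852292]
 [  0.         441.84254127 194.34660395]
 [  0.           0.           1.        ]] -0.130803552090141
```

View pics/t1.png

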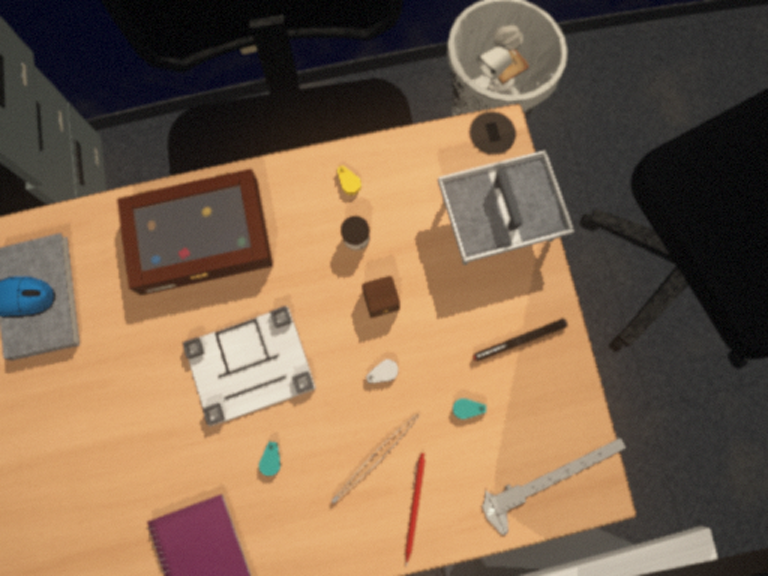

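View pics/s1.png

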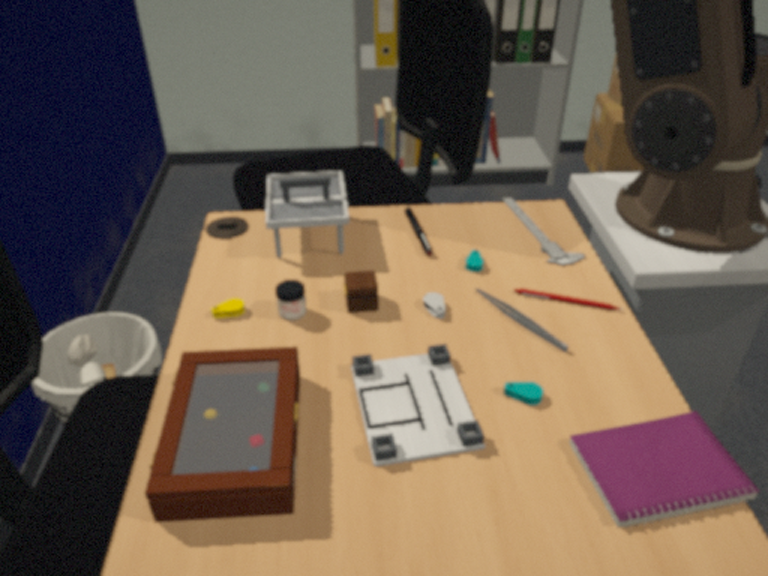

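```bash
cat >> h.py <<'E'
def comps(f,zlo,zhi,amin=25,roi=(250,900,-750,400)):
    s=load(f);W,_=cloud(s)
    m=((W[...,2]>zlo)&(W[...,2]<zhi)&(W[...,0]>roi[0])&(W[...,0]<roi[1])&(W[...,1]>roi[2])&(W[...,1]<roi[3])&(s['range_z']>0)).astype(np.uint8)
    n,l,st,c=cv2.connectedComponentsWithStats(m,connectivity=4)
    for i in range(1,n):
        if st[i,4]<amin: continue
        P=W[l==i]; r=cv2.minAreaRect(P[:,:2].astype(np.float32))
        print(f"px({c[i][0]:.0f},{c[i][1]:.0f}) n{st[i,4]} rect c({r[0][0]:.1f},{r[0][1]:.1f}) size({r[1][0]:.1f},{r[1][1]:.1f}) ang{r[2]:.1f} med({np.median(P[:,0]):.1f},{np.median(P[:,1]):.1f}) mean({P[:,0].mean():.1f},{P[:,1].mean():.1f}) z[{np.percentile(P[:,2],5):.1f},{np.percentile(P[:,2],50):.1f},{np.percentile(P[:,2],95):.1f}]")
E
python3 - <<'E'
from h import *
for f in ['top']:
    for lo,hi in [(8,30),(14,30),(33,50),(60,75),(90,105)]:
        print(f,lo,hi);comps(f,lo,hi)
W,_=cloud(load('top'))
s=load('top'); g=(abs(W[...,2])<6)&(W[...,0]>250)&(W[...,0]<900)&(abs(W[...,1])<400)
print(np.median(W[g][:,2]),W[g][:,2].std())
crop('top',110,190,290,345,4.4,'t2')
crop('top',200,90,400,250,4,'t3')
E
```

```text
top 8 30
px(232,119) n188 rect c(724.8,205.5) size(42.2,26.0) ang5.0 med(721.8,207.4) mean(722.6,206.9) z[9.8,12.4,15.1]
px(169,164) n183 rect c(675.2,340.5) size(57.9,142.5) ang62.1 med(626.7,340.1) mean(653.4,351.5) z[8.8,19.5,29.2]
px(238,163) n58 rect c(627.9,211.6) size(15.8,37.2) ang10.4 med(623.4,214.7) mean(625.1,213.6) z[9.0,18.6,28.3]
px(186,211) n112 rect c(551.2,335.7) size(23.7,25.0) ang11.0 med(550.8,335.9) mean(550.8,335.4) z[9.1,19.1,22.2]
px(256,208) n44 rect c(527.1,198.6) size(3.4,40.9) ang0.4 med(526.9,200.1) mean(527.0,199.2) z[8.5,19.7,29.0]
px(170,218) n29 rect c(542.2,373.6) size(28.6,11.8) ang7.7 med(549.5,370.5) mean(546.4,371.9) z[8.1,9.5,11.1]
px(347,226) n399 rect c(451.9,29.8) size(13.4,134.6) ang7.7 med(451.6,28.5) mean(451.5,28.8) z[9.0,12.1,15.4]
px(255,248) n222 rect c(448.0,218.6) size(26.6,42.2) ang28.5 med(449.9,216.5) mean(450.4,217.6) z[9.7,12.3,15.1]
px(167,243) n25 rect c(497.0,386.6) size(25.0,5.6) ang89.0 med(497.2,386.0) mean(497.4,386.2) z[8.3,9.3,11.3]
px(201,255) n105 rect c(460.9,323.7) size(26.5,22.5) ang6.8 med(459.3,323.5) mean(459.9
[... 756 characters left out ...]
2.5) ang6.9 med(460.7,322.6) mean(460.2,323.2) z[15.9,19.5,22.2]
top 33 50
px(157,146) n2101 rect c(691.3,365.9) size(68.0,132.8) ang89.8 med(688.4,366.2) mean(688.7,366.0) z[40.1,44.3,48.0]
px(236,153) n297 rect c(640.2,214.4) size(36.3,37.0) ang78.2 med(638.8,213.9) mean(638.7,214.0) z[37.3,42.7,45.2]
px(254,196) n448 rect c(547.6,199.3) size(42.1,41.6) ang3.9 med(546.8,199.2) mean(546.8,199.3) z[36.6,39.7,42.2]
top 60 75
px(336,137) n4039 rect c(622.3,16.3) size(119.0,151.3) ang3.1 med(620.3,21.7) mean(621.3,16.5) z[60.7,63.0,70.3]
top 90 105
px(339,132) n270 rect c(622.4,17.2) size(74.7,12.7) ang3.0 med(620.2,18.3) mean(620.4,18.1) z[91.8,97.7,100.2]
0.2333637795286122 1.7588303570800186
```

View pics/t2.png

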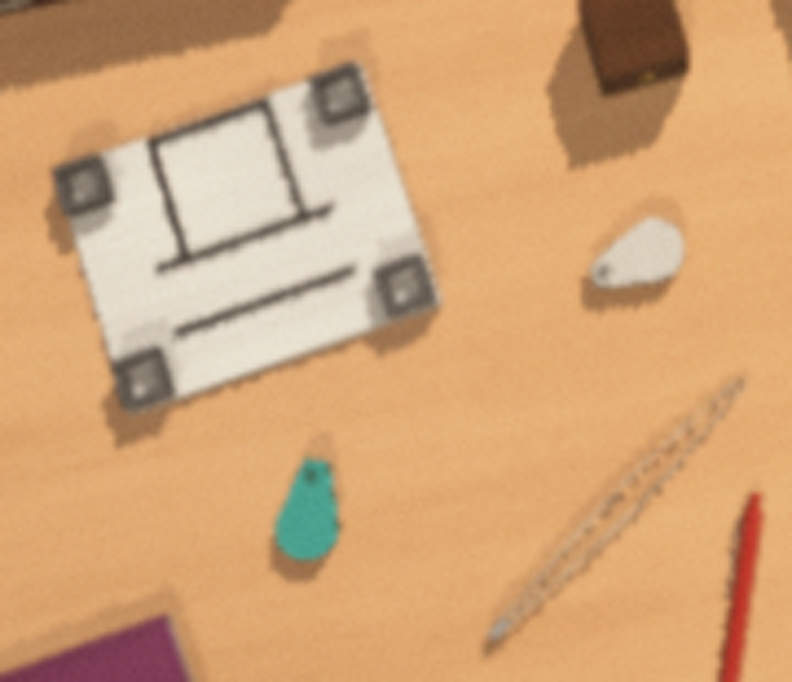

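View pics/t3.png

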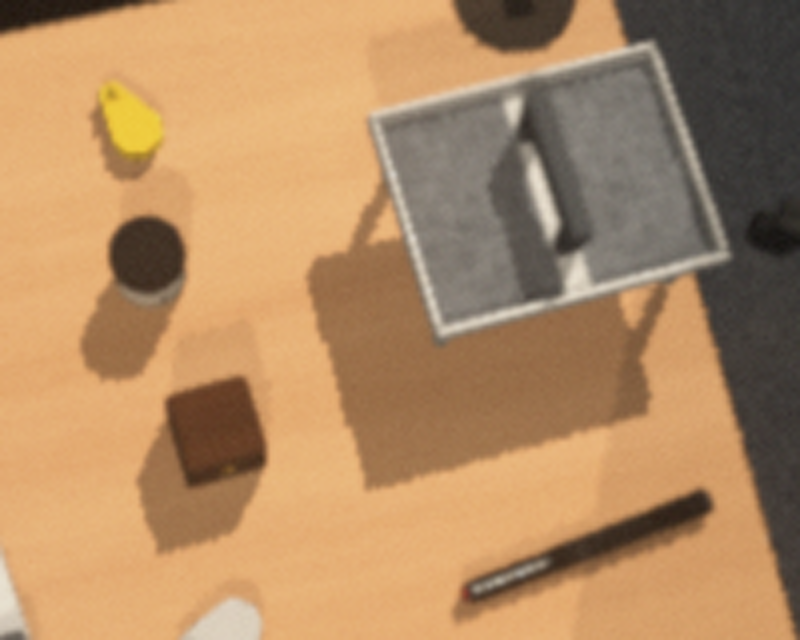

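```bash
python3 - <<'E'
from h import *
s=load('top')
P=np.array([px2w(s,110+(u+.5)/4.4-.5,190+(v+.5)/4.4-.5,20)[:2] for u,v in [(84,186),(341,95),(405,287),(146,379)]])
Q=np.array([[46,62],[46,-62],[-46,-62],[-46,62.]])
print(P)
c=P.mean(0);q=P-c
th=np.arctan2((Q[:,0]*q[:,1]-Q[:,1]*q[:,0]).sum(),(Q*q).sum())
R=np.array([[np.cos(th),-np.sin(th)],[np.sin(th),np.cos(th)]])
print('tray',c,np.degrees(th),'resid',(q-Q@R.T).round(1).tolist())
print('trough',c+R@[-16,0],'nest',c+R@[27,0])
# handle ends, tray corners, t3
for (u,v),z in zip([(375,118),(652,44),(728,256),(443,337)],[70]*4): print(px2w(s,200+(u+.5)/4-.5,90+(v+.5)/4-.5,z).round(1))
for (u,v),z in zip([(148,254),(165,406),(243,380),(263,462),(187,485),(467,592),(706,500)],[43,40,40,40,0,12,12]): print(px2w(s,200+(u+.5)/4-.5,90+(v+.5)/4-.5,z).round(1))
from scipy.spatial.transform import Rotation
print(Rotation.from_quat(bot.read_state()['orientation']).as_matrix().round(3))
E
```

```text
[[534.24440482 455.91153586]
 [549.78786427 333.87353509]
 [458.92094267 322.46417659]
 [443.51210571 443.11098076]]
tray [496.61632937 388.84005707] 7.384507302207275 resid [[-0.0, -0.3], [-0.4, 0.6], [-0.0, 1.0], [0.5, -1.3]]
trough [480.74903413 386.78361794] nest [523.39239008 392.3102981 ]
[673.7  90.9  70. ]
[682.7 -54.1  70. ]
[568.2 -60.   70. ]
[559.   85.6  70. ]
[638.4 213.2  43. ]
[561.8 221.2  40. ]
[566.1 181.3  40. ]
[524.2 180.8  40. ]
[528.3 218.6   0. ]
[443.3  95.3  12. ]
[461.2 -34.   12. ]
[[-0.436  0.9   -0.001]
 [ 0.9    0.436  0.001]
 [ 0.001 -0.    -1.   ]]
```

```bash
cat >> h.py <<'E'
from scipy.spatial.transform import Rotation as Rn
def mv(*targets):
    "travel/roll from the present pose to each (x,y,z,yaw of tool x in deg mod 180)"
    st=bot.read_state(); R=Rn.from_quat(st['orientation']).as_matrix(); p=st['tool_pos']
    yaw=np.degrees(np.arctan2(R[1,0],R[0,0])); c,s=np.cos(np.radians(yaw)),np.sin(np.radians(yaw))
    D=np.array([[c,s,0],[s,-c,0],[0,0,-1]])   # columns tool x,y,z in world
    print('at',p.round(1),'yaw',round(yaw,2),'F',st['wrist_force'].round(1),'grip',round(st['grip_width'],1),'t',round(st['time_s'],2))
    for x,y,z,a in targets:
        d=D.T@(np.array([x,y,z])-p); r=-((a-yaw+90)%180-90)
        print('->',(d/1000).round(4).tolist(),'roll',round(r,2))
E
python3 -c "
from h import *
mv((452,30,180,7.8))"
```

```text
at [ 293.9 -607.2  241.5] yaw 115.82 F [ 0.2 -0.8 -0.2] grip 85.4 t 0.1
-> [0.5047, 0.4199, 0.0615] roll -71.98
```

Request:
{"method": "play_rows", "body": {
  "travel": [
    [0.03,0.025,0],
    [0.06,0.05,0],
    [0.09,0.075,0],
    [0.12,0.1,0],
    [0.15,0.125,0],
    [0.18,0.15,0],
    [0.21,0.175,0],
    [0.24,0.2,0],
    [0.27,0.225,0],
    [0.3,0.25,0]
  ],
  "roll": [0,0,0,0,0,0,0,0,0,0],
  "fingers": [1,1,1,1,1,1,1,1,1,1],
  "squeeze": 40
}}

```text
time_s: 0.93
tool_pos: [388.1, -226.8, 242.2]
orientation: [0.531, 0.847, 0.0, -0.0]
wrist_force: [0.9, -0.2, -1.1]
grip_width: 85.6
```

Request:
{"method": "play_rows", "body": {
  "travel": [
    [0.025,0.02,0.006],
    [0.05,0.041,0.012],
    [0.075,0.062,0.018],
    [0.1,0.083,0.024],
    [0.125,0.104,0.03],
    [0.15,0.125,0.036],
    [0.17,0.142,0.042],
    [0.19,0.158,0.05],
    [0.2,0.167,0.058],
    [0.2047,0.1699,0.0615]
  ],
  "roll": [-7,-14,-21,-28,-35,-42,-49,-56,-63,-70],
  "fingers": [1,1,1,1,0.2,0,0,0,0,0]
}}

```text
time_s: 1.77
tool_pos: [452.1, 31.5, 179.7]
orientation: [-0.055, 0.998, -0.0, -0.001]
wrist_force: [-0.1, 0.4, 0.1]
grip_width: 43.0
```

```bash
python3 - <<'E'
from h import *
s=snap('wrist','w1'); crop('w1',0,0,512,384,1.5,'w1b')
W,_=cloud(s);comps('w1',8,25,60,roi=(350,560,-80,140))
mv((452,30,60,7.8),(452,30,17,7.8))
E
```

```text
px(248,168) n1462 rect c(451.8,30.6) size(13.2,133.8) ang8.3 med(453.0,20.9) mean(452.8,23.5) z[9.2,12.3,14.7]
px(310,244) n118 rect c(374.7,102.7) size(12.4,14.5) ang2.1 med(374.8,101.4) mean(374.7,101.9) z[9.0,12.6,15.2]
at [451.8  31.3 179.3] yaw -173.23 F [-0.   0.3 -0.9] grip 43.1 t 1.82
-> [-0.0001, -0.0013, 0.1193] roll -1.03
-> [-0.0001, -0.0013, 0.1623] roll -1.03
```

View pics/w1b.png

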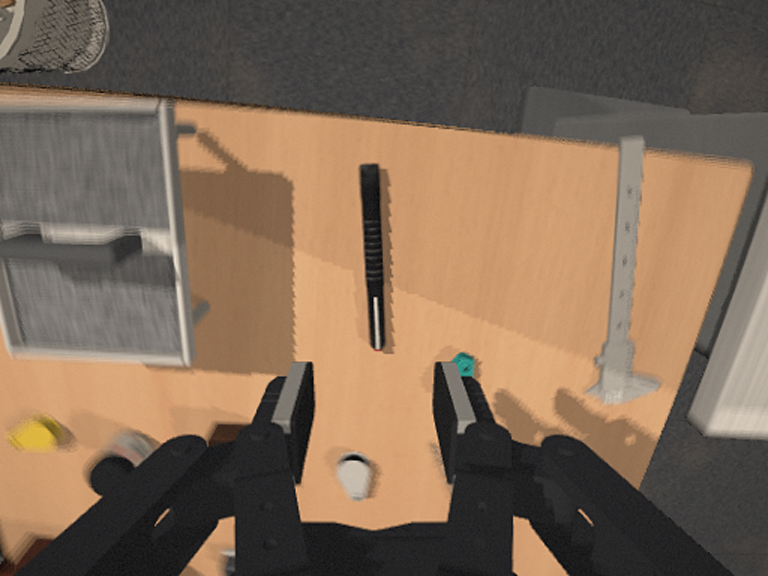

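Request:
{"method": "play_rows", "body": {
  "travel": [
    [0,-0.001,0.035],
    [0,-0.001,0.07],
    [0,-0.001,0.105],
    [0,-0.001,0.135],
    [0,-0.001,0.155],
    [0,-0.001,0.1625],
    [0,-0.001,0.1625],
    [0,-0.001,0.1625],
    [0,-0.001,0.1625],
    [0,-0.001,0.1625]
  ],
  "roll": [-1,-1,-1,-1,-1,-1,-1,-1,-1,-1],
  "fingers": [0,0,0,0,0,0,-0.3,-1,-1,-1]
}}

```text
time_s: 2.65
tool_pos: [453.1, 29.1, 19.7]
orientation: [-0.059, 0.998, 0.001, 0.001]
wrist_force: [-0.1, 0.1, 0.6]
grip_width: 12.0
```

Request:
{"method": "play_rows", "body": {
  "travel": [
    [0,0,0],
    [0,0,0],
    [0,0,0],
    [0,0,-0.01],
    [0,0,-0.025],
    [0,0,-0.045],
    [0,0,-0.06],
    [0,0,-0.075],
    [0,0,-0.08],
    [0,0,-0.08]
  ],
  "roll": [0,0,0,0,0,0,0,0,0,0],
  "fingers": [-1,-1,-1,-1,-1,-1,-1,-1,-1,-1]
}}

```text
time_s: 3.48
tool_pos: [453.1, 29.1, 99.7]
orientation: [-0.06, 0.998, 0.001, 0.002]
wrist_force: [0.6, 0.1, -0.6]
grip_width: 12.2
```

```bash
python3 - <<'E'
from h import *
snap('wrist','w2');W=comps('w2',60,110,60,roi=(350,560,-80,140))
mv((480.7,386.8,97,7.4))
E
```

```text
px(248,238) n6115 rect c(451.2,28.6) size(38.7,130.6) ang18.1 med(454.3,17.4) mean(454.1,17.6) z[89.4,93.0,105.7]
px(82,284) n212 rect c(559.3,77.3) size(1.8,21.4) ang1.8 med(559.4,78.9) mean(559.3,78.6) z[60.4,66.5,70.4]
at [452.4  28.9  98.6] yaw -173.18 F [-0.4 -0.8 -0.6] grip 12.0 t 3.53
-> [-0.0706, 0.352, 0.0016] roll -0.58
```

Request:
{"method": "play_rows", "body": {
  "travel": [
    [-0.004,0.02,0],
    [-0.012,0.06,0],
    [-0.02,0.1,0],
    [-0.028,0.14,0],
    [-0.036,0.18,0],
    [-0.044,0.22,0],
    [-0.052,0.26,0],
    [-0.06,0.3,0],
    [-0.067,0.335,0],
    [-0.0706,0.352,0]
  ],
  "roll": [0,0,0,0,0,0,0,0,-0.6,-0.6],
  "fingers": [-1,-1,-1,-1,-1,-1,-1,-1,-1,-1]
}}

```text
time_s: 4.37
tool_pos: [480.3, 390.3, 96.4]
orientation: [-0.066, 0.998, -0.0, -0.0]
wrist_force: [1.5, -0.5, -0.2]
grip_width: 12.2
```

```bash
python3 - <<'E'
from h import *
s=snap('top','t4'); crop('t4',60,130,310,330,3.2,'t4b'); s=snap('wrist','w3'); 
mv((480.7,386.3,60,7.4),(480.7,386.3,26,7.4),(480.7,386.3,24.5,7.4))
comps('w3',14,30,60,roi=(400,640,250,480))
E
```

```text
at [480.  389.3  96. ] yaw -172.43 F [ 0.2 -1.  -0.8] grip 12.0 t 4.47
-> [-0.0003, -0.0031, 0.036] roll 0.17
-> [-0.0003, -0.0031, 0.07] roll 0.17
-> [-0.0003, -0.0031, 0.0715] roll 0.17
px(55,192) n2430 rect c(625.0,406.3) size(15.6,146.8) ang5.5 med(624.8,394.6) mean(625.0,398.4) z[14.9,22.5,29.3]
px(159,122) n825 rect c(550.6,335.8) size(23.5,23.3) ang7.0 med(550.0,335.5) mean(550.2,335.4) z[15.5,19.8,21.1]
px(291,121) n778 rect c(459.9,323.4) size(23.3,22.2) ang7.8 med(459.8,322.7) mean(460.0,323.1) z[15.9,19.9,21.2]
px(173,274) n586 rect c(534.9,458.0) size(23.7,23.0) ang7.0 med(534.4,455.7) mean(534.5,456.5) z[14.8,19.4,20.8]
px(295,270) n117 rect c(434.5,441.2) size(5.8,17.4) ang21.2 med(435.9,437.9) mean(435.9,439.0) z[14.8,19.7,20.9]
```

View pics/w3.png

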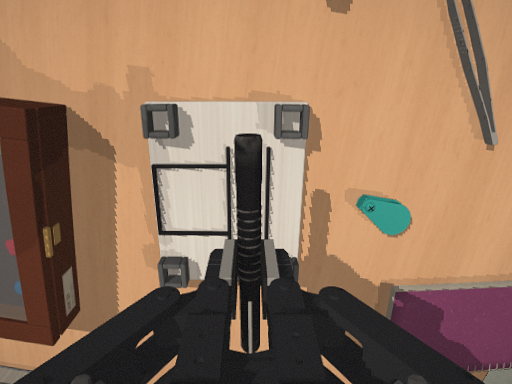

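Request:
{"method": "play_rows", "body": {
  "travel": [
    [-0.001,-0.001,0.01],
    [-0.001,-0.0015,0.03],
    [-0.001,-0.0015,0.045],
    [-0.001,-0.0015,0.058],
    [-0.001,-0.0015,0.066],
    [-0.001,-0.0015,0.07],
    [-0.001,-0.0015,0.071],
    [-0.001,-0.0015,0.071],
    [-0.001,-0.0015,0.071],
    [-0.001,-0.0015,0.071]
  ],
  "roll": [0,0,0,0,0,0,0,0,0,0],
  "fingers": [-1,-1,-1,-1,-1,-1,-1,-1,-0.8,-0.6]
}}

```text
time_s: 5.3
tool_pos: [482.0, 385.6, 28.2]
orientation: [-0.065, 0.998, 0.001, 0.0]
wrist_force: [0.5, 0.5, 0.5]
grip_width: 16.9
```

Request:
{"method": "play_rows", "body": {
  "travel": [
    [0,0,0],
    [0,0,0],
    [0,0,0],
    [0,0,-0.01],
    [0,0,-0.03],
    [0,0,-0.06],
    [0,0,-0.09],
    [0,0,-0.12],
    [0,0,-0.14],
    [0,0,-0.14]
  ],
  "roll": [0,0,0,0,0,0,0,0,0,0],
  "fingers": [-0.5,-0.4,-0.4,-0.4,-0.4,-0.2,0,0.4,0.6,0.6]
}}

```text
time_s: 6.13
tool_pos: [483.5, 387.2, 173.7]
orientation: [-0.065, 0.998, 0.003, 0.003]
wrist_force: [1.5, 1.1, 0.8]
grip_width: 68.3
```

```bash
python3 - <<'E'
from h import *
snap('wrist','w4');comps('w4',13,30,60,roi=(400,580,250,500))
mv((638.6,213.8,160,97.5))
E
```

```text
px(186,117) n443 rect c(550.5,335.6) size(23.5,22.9) ang7.0 med(551.1,334.3) mean(550.4,334.8) z[14.6,19.9,21.3]
px(283,117) n400 rect c(459.9,323.4) size(23.2,21.3) ang8.1 med(459.9,322.8) mean(460.0,323.2) z[17.4,19.9,21.4]
px(251,170) n1566 rect c(481.4,387.3) size(13.5,133.9) ang8.1 med(482.5,376.3) mean(482.4,379.7) z[15.0,18.3,20.6]
px(278,236) n361 rect c(444.1,445.9) size(22.8,23.5) ang8.2 med(444.2,445.3) mean(444.4,445.3) z[14.0,19.5,20.8]
px(193,235) n340 rect c(534.8,457.5) size(22.1,22.7) ang7.0 med(534.3,456.9) mean(534.5,457.0) z[14.3,19.5,20.9]
at [482.6 386.4 171.2] yaw -172.55 F [ 0.3 -0.9 -0.9] grip 68.5 t 6.18
-> [-0.1323, -0.1914, 0.0112] roll 89.95
```

Request:
{"method": "play_rows", "body": {
  "travel": [
    [-0.01,-0.015,0],
    [-0.025,-0.036,0],
    [-0.04,-0.058,0],
    [-0.057,-0.082,0],
    [-0.075,-0.108,0],
    [-0.093,-0.135,0],
    [-0.11,-0.16,0.004],
    [-0.122,-0.177,0.008],
    [-0.13,-0.188,0.01],
    [-0.1323,-0.1914,0.0112]
  ],
  "roll": [7,14,21,28,35,42,49,56,63,70],
  "fingers": [0.6,0.6,0.6,0.6,0.6,0.6,0.6,0.6,0.6,0.6]
}}

```text
time_s: 7.02
tool_pos: [638.2, 210.1, 154.6]
orientation: [0.523, 0.852, -0.001, -0.001]
wrist_force: [0.4, -0.0, 0.6]
grip_width: 68.2
```

Request:
{"method": "play_rows", "body": {
  "travel": [
    [0,0,0],
    [0,0,0],
    [0,0,0],
    [0,0,0],
    [0,0,0],
    [0,0,0],
    [0,0,0],
    [0,0,0],
    [0,0,0],
    [0,0,0]
  ],
  "roll": [6,12,18,20,20,20,20,20,20,20],
  "fingers": [0.6,0.6,0.6,0.6,0.6,0.6,0.6,0.6,0.6,0.6]
}}

```text
time_s: 7.85
tool_pos: [637.5, 212.6, 156.1]
orientation: [0.66, 0.752, -0.0, -0.0]
wrist_force: [-0.5, -0.4, 0.4]
grip_width: 68.0
```

```bash
python3 - <<'E'
from h import *
snap('wrist','w5');comps('w5',35,50,60,roi=(480,700,100,300))
mv((638.6,213.8,38,97.5))
E
```

```text
px(249,81) n2921 rect c(547.4,199.3) size(42.4,42.3) ang3.7 med(546.9,199.4) mean(547.1,199.5) z[37.9,40.0,41.3]
px(252,193) n1482 rect c(639.1,213.9) size(38.0,38.1) ang29.4 med(637.5,213.8) mean(637.7,213.8) z[40.3,43.0,44.1]
at [637.5 212.5 156.1] yaw 97.45 F [-0.5  0.3  0.2] grip 68.6 t 7.9
-> [0.0011, 0.0012, 0.1181] roll -0.05
```

Request:
{"method": "play_rows", "body": {
  "travel": [
    [0.001,0.001,0.02],
    [0.001,0.001,0.045],
    [0.001,0.001,0.07],
    [0.001,0.001,0.09],
    [0.001,0.001,0.105],
    [0.001,0.001,0.114],
    [0.001,0.001,0.118],
    [0.001,0.001,0.118],
    [0.001,0.001,0.118],
    [0.001,0.001,0.118]
  ],
  "roll": [0,0,0,0,0,0,0,0,0,0],
  "fingers": [0.6,0.6,0.6,0.6,0.6,0.6,0.6,0.4,0.1,-0.2]
}}

```text
time_s: 8.73
tool_pos: [639.2, 214.1, 39.5]
orientation: [0.66, 0.752, 0.001, 0.0]
wrist_force: [-3.6, -2.1, 22.2]
grip_width: 36.7
```

Request:
{"method": "play_rows", "body": {
  "travel": [
    [0,0,0],
    [0,0,0],
    [0,0,0],
    [0,0,0],
    [0,0,-0.008],
    [0,0,-0.025],
    [0,0,-0.045],
    [0,0,-0.065],
    [0,0,-0.075],
    [0,0,-0.08]
  ],
  "roll": [0,0,0,0,0,0,0,0,0,0],
  "fingers": [-0.4,-0.6,-0.6,-0.6,-0.6,-0.6,-0.6,-0.6,-0.6,-0.6]
}}

```text
time_s: 9.57
tool_pos: [639.1, 214.0, 120.4]
orientation: [0.66, 0.751, 0.001, 0.0]
wrist_force: [-0.3, -0.0, -0.2]
grip_width: 36.4
```

```bash
python3 - <<'E'
from h import *
s=snap('wrist','w6')
mv((524.1,394.1,118,97.4))
E
```

```text
at [639.  214.  120.2] yaw 97.43 F [0.1 0.1 1.1] grip 36.4 t 9.62
-> [0.1934, -0.0907, 0.0022] roll 0.03
```

View pics/w6.png

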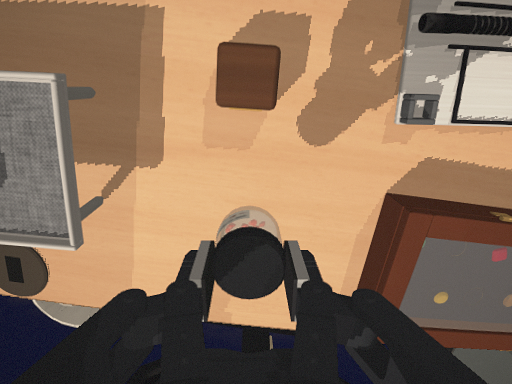

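Request:
{"method": "play_rows", "body": {
  "travel": [
    [0.008,-0.004,0],
    [0.025,-0.012,0],
    [0.05,-0.024,0],
    [0.08,-0.038,0],
    [0.11,-0.052,0],
    [0.14,-0.066,0],
    [0.165,-0.077,0],
    [0.183,-0.086,0],
    [0.191,-0.09,0],
    [0.1934,-0.0907,0]
  ],
  "roll": [0,0,0,0,0,0,0,0,0,0],
  "fingers": [-0.6,-0.6,-0.6,-0.6,-0.6,-0.6,-0.6,-0.6,-0.6,-0.6]
}}

```text
time_s: 10.45
tool_pos: [521.7, 394.9, 116.7]
orientation: [0.659, 0.752, -0.001, -0.0]
wrist_force: [0.2, 0.2, -0.6]
grip_width: 36.5
```

Request:
{"method": "play_rows", "body": {
  "travel": [
    [0,0,0],
    [0,0,0.01],
    [0,0,0.025],
    [0,0,0.04],
    [0,0,0.05],
    [0,0,0.055],
    [0,0,0.055],
    [0,0,0.055],
    [0,0,0.055],
    [0,0,0.055]
  ],
  "roll": [0,0,0,0,0,0,0,0,0,0],
  "fingers": [-0.6,-0.6,-0.6,-0.6,-0.6,-0.6,-0.6,-0.6,-0.6,-0.6]
}}

```text
time_s: 11.28
tool_pos: [524.0, 394.0, 64.0]
orientation: [0.66, 0.751, 0.001, 0.0]
wrist_force: [-0.1, 0.7, 0.1]
grip_width: 36.6
```

```bash
python3 - <<'E'
from h import *
mv((524.1,394.1,47,97.4),(524.1,394.1,45.5,97.4))
E
```

```text
at [524. 394.  64.] yaw 97.43 F [-0.1  0.7  0.1] grip 36.6 t 11.28
-> [0.0, 0.0001, 0.017] roll 0.03
-> [0.0, 0.0001, 0.0185] roll 0.03
```

Request:
{"method": "play_rows", "body": {
  "travel": [
    [0,0,0.006],
    [0,0,0.012],
    [0,0,0.015],
    [0,0,0.017],
    [0,0,0.018],
    [0,0,0.0185],
    [0,0,0.0185],
    [0,0,0.0185],
    [0,0,0.0185],
    [0,0,0.0185]
  ],
  "roll": [0,0,0,0,0,0,0,0,0,0],
  "fingers": [-0.6,-0.6,-0.6,-0.6,-0.6,-0.6,-0.6,-0.6,-0.6,-0.6]
}}

```text
time_s: 12.12
tool_pos: [523.3, 393.4, 45.7]
orientation: [0.66, 0.752, -0.0, 0.0]
wrist_force: [-5.0, -2.6, 11.0]
grip_width: 36.3
```

Request:
{"method": "play_rows", "body": {
  "travel": [
    [0,0,0],
    [0,0,0],
    [0,0,0],
    [0,0,0],
    [0,0,0],
    [0,0,-0.005],
    [0,0,-0.025],
    [0,0,-0.06],
    [0,0,-0.095],
    [0,0,-0.13]
  ],
  "roll": [0,0,0,0,0,0,0,0,0,0],
  "fingers": [-0.1,0,0.1,0.2,0.3,0.3,0.3,0.3,0.3,0.3]
}}

```text
time_s: 12.95
tool_pos: [523.4, 393.4, 176.2]
orientation: [0.66, 0.751, -0.0, 0.0]
wrist_force: [1.2, 0.1, -0.4]
grip_width: 55.8
```

```bash
python3 - <<'E'
from h import *
s=snap('wrist','w7');comps('w7',40,60,60,roi=(460,580,300,480))
W,_=cloud(s);comps('w7',13,30,60,roi=(400,580,250,500))
mv((621.8,16.5,200,93.2))
E
```

```text
px(249,186) n1362 rect c(523.1,391.7) size(38.0,38.0) ang8.7 med(521.8,391.6) mean(522.1,391.7) z[46.0,48.9,50.1]
px(186,104) n447 rect c(460.2,324.1) size(22.8,23.3) ang7.4 med(460.0,324.6) mean(459.9,324.6) z[15.9,19.9,21.2]
px(318,105) n449 rect c(444.0,446.8) size(22.7,23.6) ang8.0 med(444.5,446.0) mean(444.2,446.1) z[14.8,19.9,21.3]
px(248,135) n1777 rect c(480.7,387.7) size(13.2,134.3) ang8.4 med(480.4,384.7) mean(480.4,385.2) z[14.8,18.2,20.8]
px(247,164) n125 rect c(510.5,388.1) size(11.8,35.1) ang14.8 med(506.4,387.8) mean(507.7,388.5) z[15.0,22.9,28.9]
px(191,196) n383 rect c(550.5,335.4) size(23.0,22.7) ang8.0 med(550.2,335.6) mean(550.0,335.7) z[14.5,19.6,20.9]
px(311,196) n388 rect c(534.3,458.3) size(23.0,23.3) ang8.1 med(533.7,458.1) mean(533.9,457.9) z[13.8,19.6,21.0]
at [526.3 395.8 184.9] yaw 97.51 F [2.6 2.3 8. ] grip 55.4 t 13.0
-> [-0.3885, 0.0451, -0.0151] roll 4.31
```

Request:
{"method": "play_rows", "body": {
  "travel": [
    [-0.02,0.002,-0.005],
    [-0.06,0.007,-0.015],
    [-0.1,0.012,-0.025],
    [-0.14,0.017,-0.025],
    [-0.18,0.022,-0.025],
    [-0.22,0.027,-0.025],
    [-0.26,0.032,-0.025],
    [-0.3,0.037,-0.025],
    [-0.34,0.042,-0.025],
    [-0.375,0.047,-0.025]
  ],
  "roll": [0,0,0,0,0,1,2,3,4,4.2],
  "fingers": [0.3,0.3,0.3,0.3,0.3,0.3,0.3,0.3,0.3,0.3]
}}

```text
time_s: 13.83
tool_pos: [618.5, 25.3, 199.7]
orientation: [0.687, 0.726, -0.0, -0.0]
wrist_force: [1.2, 0.4, -0.4]
grip_width: 55.7
```

Request:
{"method": "play_rows", "body": {
  "travel": [
    [-0.008,0.001,0],
    [-0.012,0.001,0],
    [-0.012,0.001,0],
    [-0.012,0.001,0],
    [-0.012,0.001,0],
    [-0.012,0.001,0],
    [-0.012,0.001,0],
    [-0.012,0.001,0],
    [-0.012,0.001,0],
    [-0.012,0.001,0]
  ],
  "roll": [0,0,0,0,0,0,0,0,0,0],
  "fingers": [0.3,0.3,0.3,0.3,0.3,0.3,0.3,0.3,0.3,0.3]
}}

```text
time_s: 14.67
tool_pos: [620.3, 16.3, 199.6]
orientation: [0.687, 0.727, 0.0, 0.0]
wrist_force: [-0.1, 0.9, -0.3]
grip_width: 55.4
```

```bash
python3 - <<'E'
from h import *
s=snap('wrist','w8');comps('w8',66,76,60,roi=(500,760,-100,140));comps('w8',56,65,60,roi=(500,760,-100,140));comps('w8',90,105,60,roi=(500,760,-100,140))
mv((621.8,16.5,83,93.2))
E
```

```text
px(251,180) n2679 rect c(621.5,16.9) size(118.8,150.0) ang2.9 med(608.5,16.6) mean(616.1,16.8) z[66.8,69.7,70.9]
px(251,181) n15672 rect c(622.2,17.1) size(110.5,142.8) ang3.0 med(616.2,14.5) mean(618.2,16.7) z[61.3,62.5,63.6]
px(251,194) n1233 rect c(621.0,16.8) size(75.2,11.6) ang3.1 med(617.5,16.4) mean(618.4,16.4) z[95.5,97.8,98.9]
at [620.3  16.3 199.6] yaw 93.25 F [ 0.3 -0.7  0.6] grip 55.4 t 14.72
-> [0.0002, 0.0015, 0.1166] roll 0.05
```

View pics/w8.png

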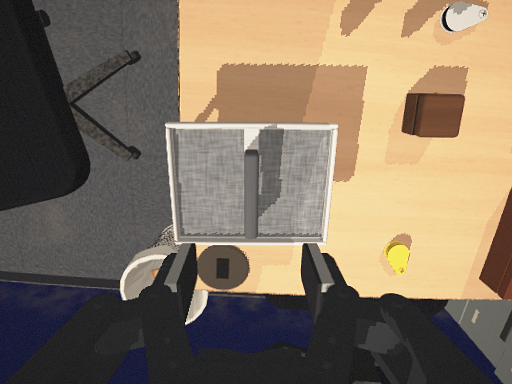

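Request:
{"method": "play_rows", "body": {
  "travel": [
    [0.0005,0.0012,0.02],
    [0.0005,0.0012,0.045],
    [0.0005,0.0012,0.07],
    [0.0005,0.0012,0.09],
    [0.0005,0.0012,0.105],
    [0.0005,0.0012,0.113],
    [0.0005,0.0012,0.1165],
    [0.0005,0.0012,0.1165],
    [0.0005,0.0012,0.1165],
    [0.0005,0.0012,0.1165]
  ],
  "roll": [0.2,0.2,0.2,0.2,0.2,0.2,0.2,0.2,0.2,0.2],
  "fingers": [0.3,0.3,0.3,0.3,0.3,0.3,0.3,0,-0.3,-0.6],
  "squeeze": 80
}}

```text
time_s: 15.55
tool_pos: [622.2, 16.7, 84.3]
orientation: [0.688, 0.726, 0.001, 0.001]
wrist_force: [0.2, 0.5, 0.1]
grip_width: 19.5
```

Request:
{"method": "play_rows", "body": {
  "travel": [
    [0,0,0],
    [0,0,0],
    [0,0,0],
    [0,0,0],
    [0,0,0],
    [0,0,0],
    [0,0,0],
    [0,0,0],
    [0,0,0],
    [0,0,0]
  ],
  "roll": [0,0,0,0,0,0,0,0,0,0],
  "fingers": [-0.8,-1,-1,-1,-1,-1,-1,-1,-1,-1]
}}

```text
time_s: 16.38
tool_pos: [622.3, 16.6, 84.5]
orientation: [0.688, 0.726, 0.001, 0.001]
wrist_force: [-1.3, -0.5, 6.3]
grip_width: 10.4
```

```bash
python3 - <<'E'
from h import *
mv((621.8,16.5,83,93.2))
snap('wrist','w9');comps('w9',66,76,60,roi=(500,760,-100,140));comps('w9',56,65,60,roi=(500,760,-100,140))
E
```

```text
at [622.3  16.6  84.5] yaw 93.05 F [-1.3 -0.5  6.3] grip 10.4 t 16.38
-> [-0.0001, -0.0005, 0.0015] roll -0.15
px(247,189) n5500 rect c(612.6,14.7) size(100.6,150.3) ang3.3 med(570.2,11.2) mean(588.3,12.5) z[66.7,69.6,70.9]
px(248,191) n143 rect c(587.2,13.3) size(2.0,11.9) ang0.9 med(586.9,13.4) mean(586.9,13.2) z[66.8,71.2,75.4]
px(253,141) n589 rect c(562.9,12.2) size(1.0,147.8) ang3.0 med(562.7,14.7) mean(562.8,14.1) z[58.8,61.8,64.5]
px(249,213) n30064 rect c(615.6,15.0) size(95.8,143.6) ang3.1 med(601.0,12.3) mean(604.0,14.2) z[61.5,62.5,63.5]
```

Request:
{"method": "play_rows", "body": {
  "travel": [
    [0,0,-0.005],
    [0,0,-0.015],
    [0,0,-0.03],
    [0,0,-0.045],
    [0,0,-0.06],
    [0,0,-0.075],
    [0,0,-0.085],
    [0,0,-0.09],
    [0,0,-0.09],
    [0,0,-0.09]
  ],
  "roll": [0,0,0,0,0,0,0,0,0,0],
  "fingers": [-1,-1,-1,-1,-1,-1,-1,-1,-1,-1]
}}

```text
time_s: 17.27
tool_pos: [621.1, 16.6, 172.8]
orientation: [0.688, 0.725, -0.0, -0.0]
wrist_force: [-0.4, 0.3, -3.6]
grip_width: 10.2
```

```bash
python3 - <<'E'
from h import *
mv((498.1,390.7,174,97.4))
E
```

```text
at [621.1  16.6 172.8] yaw 93.02 F [-0.4  0.3 -3.6] grip 10.2 t 17.27
-> [0.3801, -0.1031, -0.0012] roll -4.38
```

Request:
{"method": "play_rows", "body": {
  "travel": [
    [0.005,-0.001,0],
    [0.015,-0.004,0],
    [0.03,-0.008,0],
    [0.05,-0.014,0],
    [0.072,-0.02,0],
    [0.096,-0.026,0],
    [0.12,-0.033,0],
    [0.145,-0.04,0],
    [0.17,-0.046,0],
    [0.195,-0.053,0]
  ],
  "roll": [0,0,0,0,0,0,0,0,0,0],
  "fingers": [-1,-1,-1,-1,-1,-1,-1,-1,-1,-1]
}}

```text
time_s: 18.1
tool_pos: [557.0, 210.2, 172.4]
orientation: [0.688, 0.726, -0.0, -0.0]
wrist_force: [-0.1, 0.2, -3.7]
grip_width: 10.2
```

Request:
{"method": "play_rows", "body": {
  "travel": [
    [0.025,-0.007,0],
    [0.05,-0.014,0],
    [0.075,-0.02,0],
    [0.1,-0.027,0],
    [0.124,-0.034,0],
    [0.145,-0.039,0],
    [0.162,-0.044,0],
    [0.174,-0.047,0],
    [0.182,-0.049,0],
    [0.1851,-0.0501,0]
  ],
  "roll": [0,0,-0.6,-1.2,-1.8,-2.4,-3,-3.6,-4.2,-4.4],
  "fingers": [-1,-1,-1,-1,-1,-1,-1,-1,-1,-1]
}}

```text
time_s: 18.93
tool_pos: [497.9, 391.6, 172.7]
orientation: [0.659, 0.752, -0.0, 0.0]
wrist_force: [0.1, 0.4, -3.3]
grip_width: 10.4
```

Request:
{"method": "play_rows", "body": {
  "travel": [
    [0,0,0],
    [0,0,0],
    [0,0,0],
    [0,0,0.005],
    [0,0,0.012],
    [0,0,0.018],
    [0,0,0.02],
    [0,0,0.02],
    [0,0,0.02],
    [0,0,0.02]
  ],
  "roll": [0,0,0,0,0,0,0,0,0,0],
  "fingers": [-1,-1,-1,-1,-1,-1,-1,-1,-1,-1]
}}

```text
time_s: 19.77
tool_pos: [498.5, 390.8, 153.2]
orientation: [0.66, 0.751, 0.0, 0.0]
wrist_force: [0.5, 0.3, -3.4]
grip_width: 10.7
```

```bash
python3 - <<'E'
from h import *
mv((498.1,390.7,122,97.4))
s=snap('top','t5');snap('wrist','w10');snap('side','s5');crop('t5',100,150,270,310,4.5,'t5b');crop('s5',210,140,360,330,3.1,'s5b')
z=bot.read_state()['tool_pos'][2]-84.5
for f in ['t5','w10']: comps(f,z+66,z+76,60,roi=(380,640,250,500))
E
```

```text
at [498.5 390.8 153.2] yaw 97.44 F [ 0.5  0.3 -3.4] grip 10.7 t 19.77
-> [-0.0, -0.0005, 0.0312] roll 0.04
px(166,241) n510 rect c(498.7,388.8) size(118.5,149.3) ang7.5 med(461.4,350.2) mean(484.0,364.8) z[136.0,138.3,140.3]
px(248,189) n5393 rect c(489.0,388.1) size(100.7,150.5) ang7.3 med(449.8,381.3) mean(464.8,384.6) z[135.7,138.5,139.7]
px(248,191) n142 rect c(463.8,384.9) size(2.1,12.0) ang5.8 med(463.4,384.5) mean(463.5,384.6) z[135.6,140.2,144.4]
```

View pics/s5b.png

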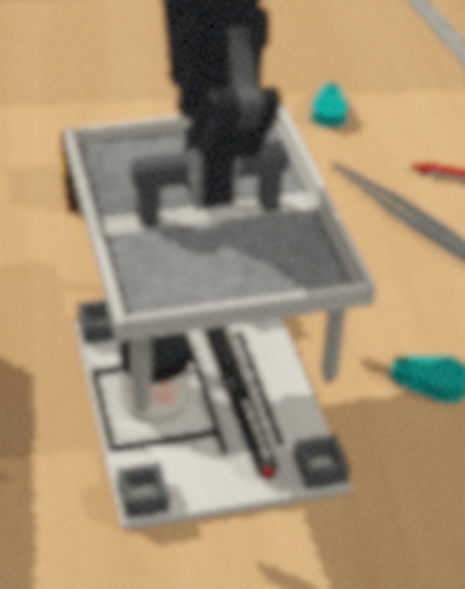

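Request:
{"method": "play_rows", "body": {
  "travel": [
    [0,-0.0005,0.005],
    [0,-0.0005,0.013],
    [0,-0.0005,0.022],
    [0,-0.0005,0.031],
    [0,-0.0005,0.038],
    [0,-0.0005,0.043],
    [0,-0.0005,0.045],
    [0,-0.0005,0.045],
    [0,-0.0005,0.045],
    [0,-0.0005,0.045]
  ],
  "roll": [0,0,0,0,0,0,0,0,0,0],
  "fingers": [-1,-1,-1,-1,-1,-1,-1,-1,-1,-1]
}}

```text
time_s: 20.75
tool_pos: [498.2, 390.9, 108.6]
orientation: [0.66, 0.751, 0.0, 0.0]
wrist_force: [0.3, 0.9, -3.2]
grip_width: 10.4
```

Request:
{"method": "play_rows", "body": {
  "travel": [
    [0,0,0.001],
    [0,0,0.002],
    [0,0,0.003],
    [0,0,0.004],
    [0,0,0.005],
    [0,0,0.006],
    [0,0,0.007],
    [0,0,0.008],
    [0,0,0.009],
    [0,0,0.01]
  ],
  "roll": [0,0,0,0,0,0,0,0,0,0],
  "fingers": [-1,-1,-1,-1,-1,-1,-1,-1,-1,-1]
}}

```text
time_s: 21.58
tool_pos: [497.9, 390.6, 98.0]
orientation: [0.66, 0.751, -0.0, -0.0]
wrist_force: [0.2, -0.1, -2.9]
grip_width: 10.7
```

```bash
python3 - <<'E'
from h import *
mv((498.1,390.7,90.5,97.4)); print(bot.read_state()['moment'].round(2))
snap('side','s6');crop('s6',210,140,360,330,3.1,'s6b')
E
```

```text
at [497.9 390.6  98. ] yaw 97.43 F [ 0.2 -0.1 -2.9] grip 10.7 t 21.58
-> [0.0001, 0.0002, 0.0075] roll 0.03
[0.02 0.01 0.02]
```

View pics/s6b.png

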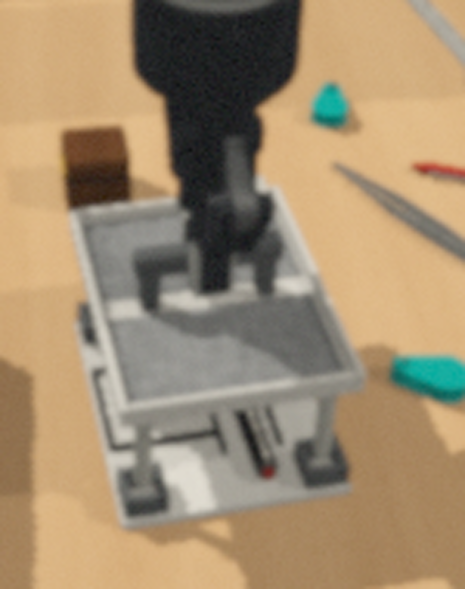

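Feet are at ~13.5 mm, inside the sockets, with no contact force; the near legs sit in their sockets (crop ~(145,480), (322,460)). Lower fully, release, lift.

Request:
{"method": "play_rows", "body": {
  "travel": [
    [0,0,0.001],
    [0,0,0.002],
    [0,0,0.003],
    [0,0,0.004],
    [0,0,0.005],
    [0,0,0.006],
    [0,0,0.007],
    [0,0,0.008],
    [0,0,0.0082],
    [0,0,0.0082]
  ],
  "roll": [0,0,0,0,0,0,0,0,0,0],
  "fingers": [-1,-1,-1,-1,-1,-1,-1,-1,-1,-1]
}}

```text
time_s: 22.47
tool_pos: [497.9, 390.7, 90.5]
orientation: [0.66, 0.752, 0.0, 0.0]
wrist_force: [-1.6, -0.8, 3.6]
grip_width: 10.4
```

Request:
{"method": "play_rows", "body": {
  "travel": [
    [0,0,0],
    [0,0,0],
    [0,0,0],
    [0,0,0],
    [0,0,0],
    [0,0,-0.005],
    [0,0,-0.025],
    [0,0,-0.05],
    [0,0,-0.08],
    [0,0,-0.1]
  ],
  "roll": [0,0,0,0,0,0,0,0,0,0],
  "fingers": [-0.9,-0.7,-0.5,-0.4,-0.3,-0.2,-0.2,-0.2,0.2,0.6]
}}

```text
time_s: 23.3
tool_pos: [498.6, 391.1, 193.0]
orientation: [0.66, 0.752, 0.001, 0.0]
wrist_force: [-0.1, 0.1, 0.9]
grip_width: 57.1
```

```bash
python3 - <<'E'
from h import *
snap('wrist','w11')
for a,b in [(66,74),(74,82),(96,112)]: comps('w11',a,b,60,roi=(400,600,280,500))
mv((547.4,199.3,190,94))
E
```

```text
px(248,182) n17657 rect c(497.3,389.0) size(112.0,144.0) ang7.4 med(492.2,386.2) mean(494.3,389.0) z[67.4,68.5,69.9]
px(249,159) n2111 rect c(497.0,389.4) size(118.4,150.3) ang7.5 med(453.9,385.6) mean(472.1,386.7) z[74.4,75.8,77.1]
px(248,246) n491 rect c(553.5,396.8) size(4.6,102.7) ang7.3 med(553.1,396.1) mean(553.2,396.5) z[74.3,75.7,76.9]
px(248,197) n1351 rect c(496.6,388.9) size(75.4,11.7) ang7.5 med(493.9,388.6) mean(494.6,388.7) z[101.6,103.8,104.9]
at [500.  392.3 197. ] yaw 97.49 F [1.2 1.5 3.7] grip 64.5 t 23.35
-> [-0.1975, 0.0219, 0.007] roll 3.49
```

Request:
{"method": "play_rows", "body": {
  "travel": [
    [-0.008,0.001,0],
    [-0.025,0.003,0],
    [-0.05,0.006,0],
    [-0.08,0.01,0],
    [-0.11,0.0135,0],
    [-0.14,0.017,0],
    [-0.165,0.02,0],
    [-0.183,0.0225,0],
    [-0.193,0.0235,0],
    [-0.1965,0.024,0]
  ],
  "roll": [0,0,0.6,1.2,1.8,2.4,3,3.6,3.6,3.6],
  "fingers": [0.7,0.7,0.7,0.7,0.7,0.7,0.7,0.7,0.7,0.7],
  "squeeze": 40
}}

```text
time_s: 24.18
tool_pos: [546.8, 196.4, 189.1]
orientation: [0.684, 0.73, -0.001, -0.0]
wrist_force: [0.0, 0.8, 0.1]
grip_width: 72.7
```

Request:
{"method": "play_rows", "body": {
  "travel": [
    [0,0,0.01],
    [0,0,0.03],
    [0,0,0.05],
    [0,0,0.065],
    [0,0,0.075],
    [0,0,0.08],
    [0,0,0.08],
    [0,0,0.08],
    [0,0,0.08],
    [0,0,0.08]
  ],
  "roll": [0,0,0,0,0,0,0,0,0,0],
  "fingers": [0.7,0.7,0.7,0.7,0.7,0.7,0.7,0.7,0.7,0.7]
}}

```text
time_s: 25.02
tool_pos: [547.6, 199.3, 110.8]
orientation: [0.683, 0.73, 0.001, 0.0]
wrist_force: [-0.5, -0.0, 1.0]
grip_width: 72.9
```

```bash
python3 - <<'E'
from h import *
snap('wrist','w12');comps('w12',35,50,60,roi=(480,620,100,300))
mv((547.4,199.3,25,93.8))
E
```

```text
px(251,208) n2963 rect c(546.5,199.4) size(41.6,42.0) ang3.6 med(544.6,199.2) mean(545.0,199.2) z[37.4,39.9,41.0]
at [547.6 199.2 110.8] yaw 93.84 F [ 0.4 -0.6 -0.3] grip 72.6 t 25.07
-> [0.0001, -0.0001, 0.0858] roll 0.04
```

Request:
{"method": "play_rows", "body": {
  "travel": [
    [0,0,0.01],
    [0,0,0.03],
    [0,0,0.05],
    [0,0,0.067],
    [0,0,0.079],
    [0,0,0.085],
    [0,0,0.086],
    [0,0,0.086],
    [0,0,0.086],
    [0,0,0.086]
  ],
  "roll": [0,0,0,0,0,0,0,0,0,0],
  "fingers": [0.7,0.7,0.7,0.7,0.7,0.7,0.6,0.4,0.1,-0.2]
}}

```text
time_s: 25.9
tool_pos: [547.9, 199.4, 25.1]
orientation: [0.683, 0.73, 0.001, 0.0]
wrist_force: [-0.5, -0.2, -0.7]
grip_width: 41.4
```

Request:
{"method": "play_rows", "body": {
  "travel": [
    [0,0,0],
    [0,0,0],
    [0,0,0],
    [0,0,0],
    [0,0,-0.01],
    [0,0,-0.03],
    [0,0,-0.06],
    [0,0,-0.09],
    [0,0,-0.11],
    [0,0,-0.12]
  ],
  "roll": [0,0,0,0,0,0,0,0,0,0],
  "fingers": [-0.4,-0.5,-0.5,-0.5,-0.5,-0.5,-0.5,-0.5,-0.5,-0.5]
}}

```text
time_s: 26.73
tool_pos: [548.2, 199.5, 147.7]
orientation: [0.683, 0.73, 0.002, 0.001]
wrist_force: [0.7, 0.1, -1.0]
grip_width: 41.5
```

Request:
{"method": "play_rows", "body": {
  "travel": [
    [0,0,-0.005],
    [0,0,-0.005],
    [0,0,-0.005],
    [0,0,-0.005],
    [0,0,-0.005],
    [0,0,-0.005],
    [0,0,-0.005],
    [0,0,-0.005],
    [0,0,-0.005],
    [0,0,-0.005]
  ],
  "roll": [0,0,0,0,0,0,0,0,0,0],
  "fingers": [-0.5,-0.5,-0.5,-0.5,-0.5,-0.5,-0.5,-0.5,-0.5,-0.5]
}}

```text
time_s: 27.57
tool_pos: [547.1, 198.9, 148.8]
orientation: [0.683, 0.73, -0.0, 0.0]
wrist_force: [-0.2, -0.5, -0.3]
grip_width: 41.0
```

```bash
python3 - <<'E'
from h import *
th=np.radians(7.4);R=np.array([[np.cos(th),-np.sin(th)],[np.sin(th),np.cos(th)]]);c=np.array([497.2,390])
a=c+R@[0,39];b=c+R@[0,-39];print(a,b)
mv((*a,160,7.4),(*b,160,7.4))
E
```

```text
[492.17697173 428.67517533] [502.22302827 351.32482467]
at [547.1 198.9 148.8] yaw 93.83 F [-0.2 -0.5 -0.3] grip 41.0 t 27.57
-> [0.233, -0.0395, -0.0112] roll 86.43
-> [0.1551, -0.0346, -0.0112] roll 86.43
```

Request:
{"method": "play_rows", "body": {
  "travel": [
    [0.008,-0.0015,-0.004],
    [0.025,-0.004,-0.011],
    [0.055,-0.009,-0.011],
    [0.09,-0.015,-0.011],
    [0.125,-0.021,-0.011],
    [0.16,-0.027,-0.011],
    [0.19,-0.032,-0.011],
    [0.215,-0.0365,-0.011],
    [0.229,-0.039,-0.011],
    [0.233,-0.0395,-0.011]
  ],
  "roll": [-6,-13,-20,-27,-34,-41,-48,-55,-62,-69],
  "fingers": [-0.5,-0.5,-0.5,-0.5,-0.5,-0.5,-0.5,-0.5,-0.5,-0.5]
}}

```text
time_s: 28.4
tool_pos: [491.3, 431.4, 159.6]
orientation: [0.145, 0.989, 0.0, 0.0]
wrist_force: [0.7, 0.5, -0.5]
grip_width: 41.4
```

Request:
{"method": "play_rows", "body": {
  "travel": [
    [0,0,0],
    [0,0,0],
    [0,0,0],
    [0,0,0],
    [0,0,0],
    [0,0,0.01],
    [0,0,0.02],
    [0,0,0.025],
    [0,0,0.025],
    [0,0,0.025]
  ],
  "roll": [-7,-14,-20,-24.6,-24.6,-24.6,-24.6,-24.6,-24.6,-24.6],
  "fingers": [-0.5,-0.5,-0.5,-0.5,-0.5,-0.5,-0.5,-0.5,-0.5,-0.5]
}}

```text
time_s: 29.23
tool_pos: [492.0, 428.3, 134.0]
orientation: [-0.064, 0.998, -0.001, -0.0]
wrist_force: [0.1, 1.1, 0.3]
grip_width: 40.8
```

```bash
python3 - <<'E'
from h import *
mv((492.2,428.7,93.5,7.4))
snap('wrist','w13')
E
```

```text
at [492.  428.3 134. ] yaw -172.62 F [0.1 1.1 0.3] grip 40.8 t 29.23
-> [-0.0003, 0.0003, 0.0405] roll -0.02
```

View pics/w13.png

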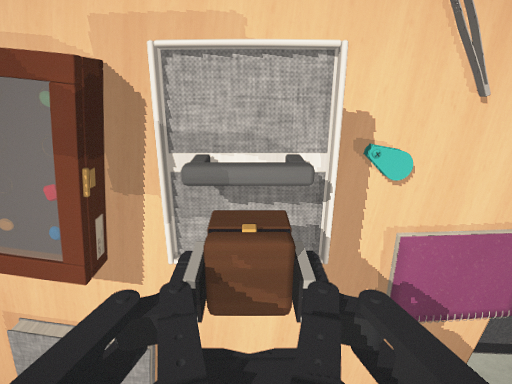

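Request:
{"method": "play_rows", "body": {
  "travel": [
    [0,0,0.006],
    [0,0,0.016],
    [0,0,0.026],
    [0,0,0.034],
    [0,0,0.038],
    [0,0,0.0395],
    [0,0,0.0405],
    [0,0,0.0405],
    [0,0,0.0405],
    [0,0,0.0405]
  ],
  "roll": [0,0,0,0,0,0,0,0,0,0],
  "fingers": [-0.5,-0.5,-0.5,-0.5,-0.5,-0.5,-0.5,-0.5,-0.5,-0.5]
}}

```text
time_s: 30.12
tool_pos: [492.3, 429.0, 94.9]
orientation: [-0.065, 0.998, 0.0, 0.0]
wrist_force: [-0.1, 0.2, -1.0]
grip_width: 41.6
```

Request:
{"method": "play_rows", "body": {
  "travel": [
    [0,0,0],
    [0,0,0],
    [0,0,0],
    [0,0,0],
    [0,0,-0.01],
    [0,0,-0.03],
    [0,0,-0.06],
    [0,0,-0.09],
    [0,0,-0.11],
    [0,0,-0.115]
  ],
  "roll": [0,0,0,0,0,0,0,0,0,0],
  "fingers": [0,0.2,0.35,0.35,0.35,0.35,0.35,0.35,0.35,0.35]
}}

```text
time_s: 30.95
tool_pos: [493.6, 430.1, 215.1]
orientation: [-0.065, 0.998, 0.002, 0.003]
wrist_force: [-0.3, 0.2, 0.4]
grip_width: 57.2
```

```bash
python3 - <<'E'
from h import *
snap('wrist','w14')
for a,b in [(66,72),(74,80),(102,114)]: comps('w14',a,b,60,roi=(400,600,280,500))
mv((448,218.6,120,28.5))
E
```

```text
px(251,121) n14542 rect c(497.3,389.6) size(111.4,143.6) ang7.5 med(501.9,366.4) mean(499.2,374.4) z[67.3,68.5,69.8]
px(251,122) n2626 rect c(497.4,388.9) size(118.8,150.1) ang7.5 med(502.1,363.3) mean(499.3,375.9) z[74.4,75.8,77.1]
px(251,146) n1211 rect c(497.4,388.6) size(75.3,10.9) ang7.7 med(497.7,388.6) mean(497.6,388.6) z[102.5,103.8,105.1]
px(251,190) n2280 rect c(492.3,426.7) size(42.0,41.4) ang7.4 med(492.4,424.9) mean(492.4,425.2) z[105.2,107.8,109.0]
at [493.3 429.9 214.1] yaw -172.55 F [1.1 0.7 0.7] grip 57.6 t 31.0
-> [0.0723, -0.2036, 0.0941] roll -21.05
```

Request:
{"method": "play_rows", "body": {
  "travel": [
    [0.003,-0.008,0],
    [0.009,-0.025,0],
    [0.018,-0.052,0],
    [0.029,-0.083,0],
    [0.04,-0.115,0.01],
    [0.051,-0.146,0.025],
    [0.06,-0.172,0.045],
    [0.067,-0.191,0.06],
    [0.07,-0.2,0.07],
    [0.071,-0.203,0.075]
  ],
  "roll": [0,-3,-6,-9,-12,-15,-18,-21,-21,-21],
  "fingers": [0.3,0.3,0.3,0.3,0.3,0.3,0.3,0.3,0.3,0.3]
}}

```text
time_s: 31.83
tool_pos: [445.8, 214.9, 132.1]
orientation: [-0.245, 0.97, -0.001, -0.002]
wrist_force: [-0.3, -0.9, -0.3]
grip_width: 55.4
```

Request:
{"method": "play_rows", "body": {
  "travel": [
    [0,0,0],
    [0,0,0],
    [0,0,0],
    [0,0,0],
    [0,0,0],
    [0,0,0],
    [0,0,0],
    [0,0,0],
    [0,0,0],
    [0,0,0]
  ],
  "roll": [0,0,0,0,0,0,0,0,0,0],
  "fingers": [0.3,0.3,0.3,0.3,0.3,0.3,0.3,0.3,0.3,0.3]
}}

```text
time_s: 32.67
tool_pos: [448.0, 218.3, 134.4]
orientation: [-0.246, 0.969, 0.0, 0.0]
wrist_force: [-0.1, 1.7, -0.4]
grip_width: 55.2
```

```bash
python3 - <<'E'
from h import *
snap('wrist','w15');comps('w15',8,20,60,roi=(400,520,160,280))
mv((448.5,218,14,28.5)); crop('w15',180,100,340,260,4,'w15b')
E
```

```text
px(246,188) n1019 rect c(448.0,218.6) size(25.8,43.5) ang27.4 med(450.2,216.0) mean(450.6,217.0) z[11.3,12.4,13.8]
at [448.  218.3 134.4] yaw -151.57 F [0.  0.9 0.2] grip 55.7 t 32.72
-> [-0.0003, -0.0005, 0.1204] roll -0.07
```

View pics/w15b.png

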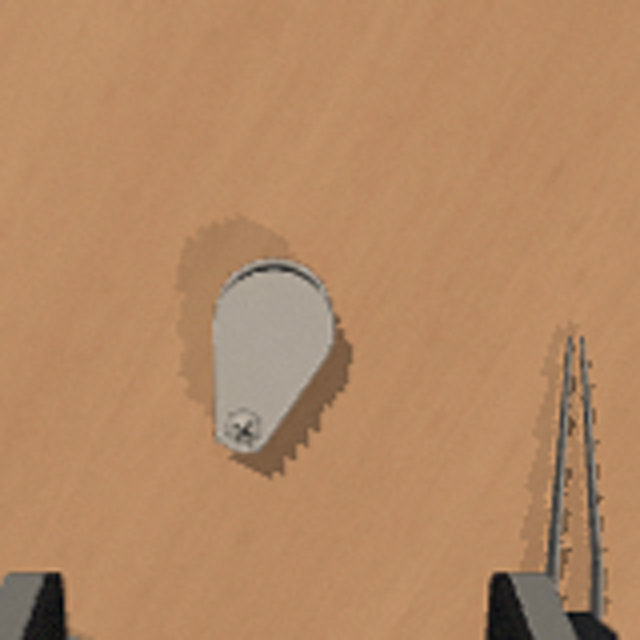

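```bash
python3 - <<'E'
from h import *
s=load('w15')
P=[px2w(s,180+(u+.5)/4-.5,100+(v+.5)/4-.5,z)[:2] for u,v,z in [(273,318,13),(243,428,13),(570,340,3),(215,320,13),(332,320,13)]]
print(np.round(P,1)); a=P[0]-P[1]; yaw=np.degrees(np.arctan2(a[1],a[0]))-90; print('yaw axis',yaw, np.linalg.norm(a))
g=P[0]-3*a/np.linalg.norm(a); print(g); mv((*g,14,yaw))
E
```

```text
[[452.8 208.8]
 [446.4 234.9]
 [388.7 183.4]
 [463.8 215.3]
 [441.2 203. ]]
yaw axis -166.20638392134126 26.890155670737734
[452.1101776 211.7409314]
at [448.  218.3 134.4] yaw -151.57 F [0.  0.9 0.2] grip 55.7 t 32.72
-> [-0.0005, -0.0077, 0.1204] roll 14.63
```

Request:
{"method": "play_rows", "body": {
  "travel": [
    [0,-0.003,0.01],
    [-0.0005,-0.0077,0.03],
    [-0.0005,-0.0077,0.055],
    [-0.0005,-0.0077,0.08],
    [-0.0005,-0.0077,0.1],
    [-0.0005,-0.0077,0.114],
    [-0.0005,-0.0077,0.12],
    [-0.0005,-0.0077,0.122],
    [-0.0005,-0.0077,0.122],
    [-0.0005,-0.0077,0.122]
  ],
  "roll": [5,10,14.6,14.6,14.6,14.6,14.6,14.6,14.6,14.6],
  "fingers": [0.2,0.2,0.2,0.2,0.2,0.2,0.2,0.2,0.2,0.1]
}}

```text
time_s: 33.55
tool_pos: [452.6, 212.2, 13.2]
orientation: [-0.121, 0.993, 0.0, 0.0]
wrist_force: [0.3, -0.7, 0.4]
grip_width: 46.8
```

Request:
{"method": "play_rows", "body": {
  "travel": [
    [0,0,0],
    [0,0,0],
    [0,0,0],
    [0,0,0],
    [0,0,0],
    [0,0,0],
    [0,0,-0.01],
    [0,0,-0.03],
    [0,0,-0.045],
    [0,0,-0.05]
  ],
  "roll": [0,0,0,0,0,0,0,0,0,0],
  "fingers": [-0.1,-0.3,-0.5,-0.7,-0.8,-0.8,-0.8,-0.8,-0.8,-0.8]
}}

```text
time_s: 34.38
tool_pos: [453.1, 212.6, 64.9]
orientation: [-0.121, 0.993, 0.001, 0.002]
wrist_force: [-0.0, 0.6, -0.4]
grip_width: 24.6
```

```bash
python3 - <<'E'
from h import *
mv((502.2,351.3,165,7.4));snap('wrist','w16')
E
```

```text
at [453.1 212.6  64.9] yaw -166.14 F [-0.   0.6 -0.4] grip 24.6 t 34.38
-> [-0.0809, 0.1229, -0.1001] roll 6.46
```

View pics/w16.png

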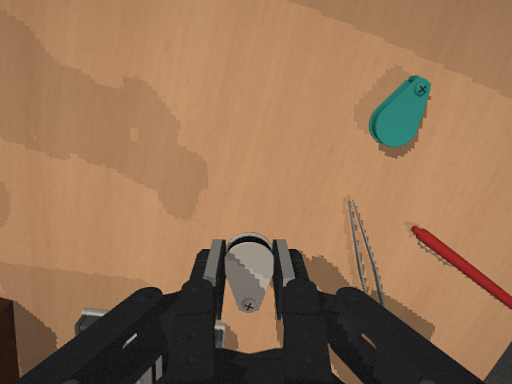

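Request:
{"method": "play_rows", "body": {
  "travel": [
    [0,0,-0.02],
    [0,0,-0.05],
    [0,0,-0.08],
    [-0.01,0.015,-0.1],
    [-0.025,0.037,-0.1],
    [-0.042,0.062,-0.1],
    [-0.058,0.087,-0.1],
    [-0.071,0.106,-0.1],
    [-0.078,0.117,-0.1],
    [-0.0806,0.1205,-0.1]
  ],
  "roll": [0,0,0,0,2,4,6.5,6.5,6.5,6.5],
  "fingers": [-0.8,-0.8,-0.8,-0.8,-0.8,-0.8,-0.8,-0.8,-0.8,-0.8]
}}

```text
time_s: 35.27
tool_pos: [501.7, 349.5, 161.1]
orientation: [-0.064, 0.998, -0.0, -0.0]
wrist_force: [-0.2, -1.0, 0.3]
grip_width: 24.8
```

Request:
{"method": "play_rows", "body": {
  "travel": [
    [0,0,0],
    [0,0,0],
    [0,0,0.01],
    [0,0,0.025],
    [0,0,0.04],
    [0,0,0.05],
    [0,0,0.05],
    [0,0,0.05],
    [0,0,0.05],
    [0,0,0.05]
  ],
  "roll": [0,0,0,0,0,0,0,0,0,0],
  "fingers": [-0.8,-0.8,-0.8,-0.8,-0.8,-0.8,-0.8,-0.8,-0.8,-0.8]
}}

```text
time_s: 36.1
tool_pos: [502.0, 348.3, 113.3]
orientation: [-0.064, 0.998, 0.0, 0.001]
wrist_force: [-0.4, 0.7, -0.8]
grip_width: 24.9
```

```bash
python3 - <<'E'
from h import *
mv((502.5,348.9,81.5,7.4))
E
```

```text
at [502.  348.3 113.3] yaw -172.67 F [-0.4  0.7 -0.8] grip 24.9 t 36.1
-> [-0.0006, 0.0006, 0.0318] roll -0.07
```

Request:
{"method": "play_rows", "body": {
  "travel": [
    [0,0,0.006],
    [0,0,0.013],
    [0,0,0.02],
    [0,0,0.026],
    [0,0,0.029],
    [0,0,0.031],
    [0,0,0.032],
    [0,0,0.032],
    [0,0,0.032],
    [0,0,0.032]
  ],
  "roll": [0,0,0,0,0,0,0,0,0,0],
  "fingers": [-0.8,-0.8,-0.8,-0.8,-0.8,-0.8,-0.8,-0.8,-0.8,-0.8]
}}

```text
time_s: 36.93
tool_pos: [501.3, 347.5, 81.3]
orientation: [-0.064, 0.998, -0.0, -0.0]
wrist_force: [-4.0, -3.4, 8.4]
grip_width: 24.9
```

Request:
{"method": "play_rows", "body": {
  "travel": [
    [0,0,0],
    [0,0,0],
    [0,0,0],
    [0,0,0],
    [0,0,-0.01],
    [0,0,-0.03],
    [0,0,-0.06],
    [0,0,-0.09],
    [0,0,-0.11],
    [0,0,-0.12]
  ],
  "roll": [0,0,0,0,0,0,0,0,0,0],
  "fingers": [-0.4,-0.2,-0.1,0,0,0,0,0,0,0]
}}

```text
time_s: 37.77
tool_pos: [502.7, 348.9, 204.6]
orientation: [-0.064, 0.998, 0.002, 0.002]
wrist_force: [0.0, -0.2, 0.7]
grip_width: 42.7
```

Request:
{"method": "play_rows", "body": {
  "travel": [
    [0,-0.015,-0.005],
    [0,-0.04,-0.01],
    [0,-0.07,-0.01],
    [0,-0.1,-0.01],
    [0,-0.13,-0.01],
    [0,-0.15,-0.01],
    [0,-0.16,-0.01],
    [0,-0.16,-0.01],
    [0,-0.16,-0.01],
    [0,-0.16,-0.01]
  ],
  "roll": [0,0,0,0,0,0,0,0,0,0],
  "fingers": [0,0,0,0,0,0,0,0,0,0]
}}

```text
time_s: 38.6
tool_pos: [521.9, 189.7, 210.1]
orientation: [-0.064, 0.998, -0.0, -0.0]
wrist_force: [-0.7, 0.2, -1.6]
grip_width: 42.9
```

```bash
python3 - <<'E'
from h import *
snap('top','t9');snap('side','s9')
for a,b in [(66,72.5),(78,86),(102,112)]: comps('t9',a,b,15,roi=(400,600,280,500))
import cv2
A=cv2.imread('pics/t9.png')[190:310,90:260];B=cv2.imread('pics/s9.png')[170:330,200:360]
k=lambda I,w:cv2.resize(I,(w,int(I.shape[0]*w/I.shape[1])),interpolation=2)
A,B=k(A,400),k(B,400);o=np.zeros((400,800,3),np.uint8);o[:A.shape[0],:400]=A;o[:,400:]=B[:400];cv2.imwrite('pics/f.png',o)
mv((1,1,1,1))
E
```

```text
at [521.9 190.1 210.1] yaw -172.62 F [ 0.5 -0.7 -1. ] grip 42.6 t 38.7
-> [0.5409, -0.1206, 0.2091] roll 6.38
```

View pics/f.png

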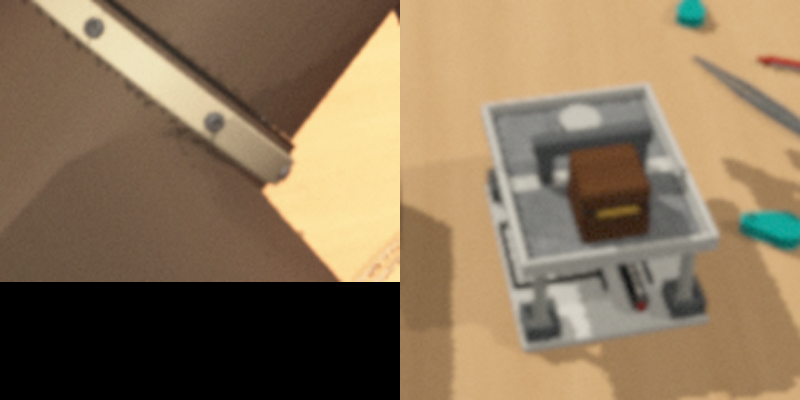

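Request:
{"method": "play_rows", "body": {
  "travel": [
    [0,-0.02,0],
    [0,-0.055,0],
    [0,-0.09,0],
    [0,-0.125,0],
    [0,-0.16,0],
    [0,-0.195,0],
    [0,-0.23,0],
    [0,-0.265,0],
    [0,-0.29,0],
    [0,-0.3,0]
  ],
  "roll": [0,0,0,0,0,0,0,0,0,0],
  "fingers": [0,0,0,0,0,0,0,0,0,0]
}}

```text
time_s: 39.53
tool_pos: [560.6, -110.3, 210.0]
orientation: [-0.063, 0.998, -0.0, -0.0]
wrist_force: [-0.3, 1.0, 0.2]
grip_width: 42.4
```

```bash
python3 - <<'E'
from h import *
s=snap('top','ta');W,_=cloud(s)
for a,b in [(66,72.5),(74,79),(79,88),(102,112)]: print(a);comps('ta',a,b,15,roi=(400,600,280,500))
crop('ta',90,180,290,345,4,'tab')
E
```

```text
66
px(163,239) n2997 rect c(499.0,390.0) size(111.2,142.0) ang7.5 med(493.7,377.2) mean(497.8,382.9) z[66.5,68.4,70.8]
74
px(187,201) n19 rect c(556.1,323.7) size(18.1,4.2) ang4.6 med(556.8,323.2) mean(556.9,323.3) z[74.7,75.9,77.3]
px(157,208) n87 rect c(555.6,382.5) size(4.4,81.4) ang7.7 med(555.5,383.1) mean(555.8,382.3) z[74.4,76.1,77.7]
px(197,230) n105 rect c(500.3,315.8) size(89.7,4.3) ang7.1 med(499.9,315.7) mean(499.8,315.8) z[74.4,75.8,77.8]
px(121,222) n61 rect c(547.2,450.0) size(14.6,46.7) ang22.2 med(546.9,455.6) mean(545.3,452.4) z[74.5,76.3,78.0]
px(121,252) n88 rect c(491.0,461.3) size(80.0,4.8) ang7.2 med(490.9,461.3) mean(490.9,461.1) z[74.2,75.9,77.7]
px(201,257) n23 rect c(449.0,318.2) size(4.0,19.0) ang5.8 med(449.2,319.0) mean(449.2,318.4) z[74.2,75.4,77.1]
px(189,261) n23 rect c(448.1,340.3) size(3.7,20.4) ang6.0 med(448.1,341.5) mean(447.9,341.1) z[74.1,75.2,78.0]
px(159,272) n106 rect c(439.4,399.9) size(4.3,95.0) ang8.2 med(439.5,398.5) mean(439.3,399.1) z[74.4,75.9,77.8]
px(130,278) n25 rect c(441.1,453.4) size(18.7,6.7) ang12.1 med(438.5,454.4) mean(439.7,453.9) z[74.2,75.9,77.6]
79
px(179,233) n156 rect c(501.2,348.5) size(25.4,28.5) ang20.7 med(501.8,349.0) mean(501.6,348.8) z[79.2,80.5,82.7]
px(169,237) n40 rect c(496.1,368.0) size(15.2,11.7) ang34.5 med(496.9,368.4) mean(497.0,368.8) z[79.2,80.3,83.1]
102
px(156,239) n231 rect c(497.8,388.0) size(73.2,12.3) ang7.4 med(495.6,387.9) mean(496.0,387.9) z[102.3,103.8,106.2]
px(135,245) n543 rect c(493.7,426.9) size(43.8,42.2) ang6.9 med(492.5,426.0) mean(492.7,426.0) z[104.6,107.6,110.0]
```

View pics/tab.png

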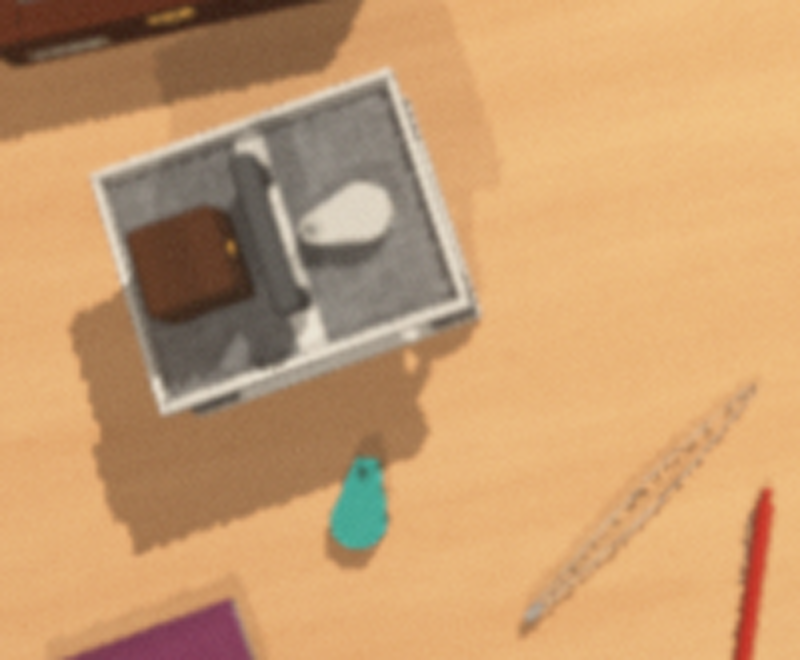

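```bash
python3 -c "
from plant import bot
print(bot.hand_in(), bot.read_state()['time_s'])"
```

```text
the job is handed in; nothing more can be done
the job is handed in; nothing more can be done
```

Both kits are made up, and I handed the job in at about 39.5 s of the 128 s allowed. No check failed, but the hand-in gives no verdict.

**First kit:** Before stacking, the penlight lay in the trough within about 1 mm of centre. The jar stood upright in the nest about 2.5 mm off centre. After stacking I saw the penlight only through the side camera, and the jar, hidden under the tray, I did not check again.

**Upper tray:** The legs went into the sockets without resistance. Its floor, rim and handle measured 68.5, 75.8 and 103.8 mm, which fits feet 6 mm over the desk. Camera readings of its centre differed by 1–2 mm, well inside the 6 mm limit.

**Second kit:** The ring box stands upright in the half away from the robot's right, with its top at 108 mm. The loupe lies flat in the other half, with its top at about 81–82 mm. Both are released and clear of the handle and rim.

**Tweezers and look-alikes:** In the last top view, the tweezers and the turquoise look-alike in that crop show no visible change. I did not measure the tweezers' position. The arm was well clear of everything.

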